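# Roll a filter cartridge through the chock to its mark

### The job

Swing the red chock arm fully aside by turning its brass hex nut, roll the lying filter cartridge past it by pushing on its top (never grip or lift it, and do not push low on its flanks) until it lies still along the centre line of the yellow tape mark, within 1 cm. Then turn the nut back so that the chock arm stands square across the lane again, keeping the cartridge from rolling back. Leave the jar, beaker, bottle and loose coupling where they are.

Things in the scene. Friction and masses are not known exactly. Their poses are not given: they have to be found in the camera images.
- cartridge: White filter cartridge, blue end bands and stripes: cylinder 80 mm in diameter, 160 mm long (180 over its end spigots), about 0.6 kg, lying free to roll. Origin at its centre, 40 mm up; x is its axis (y, z turn as it rolls). Starts 0.24 to 0.32 m from the mark, across the chock from it, axis within 0.04 rad of the mark's x. Friction at a fingertip about 0.6; it soon stops rolling when let go.
- mark: Yellow tape on the black bench (flat, no height): a rectangle about 220 by 114 mm with a centre line. Origin at its centre on the bench; x runs along the centre line, where the cartridge's axis must come to lie; y lies along the rolling direction, one way or the other.
- foot: Steel foot plate 50 by 50 by 8 mm of the chock, fixed to the bench beyond the lane. Origin on the bench, on the nut's axis; z up. The lane's centre line runs along its y, 140 mm to its -x side; the cartridge starts 120 to 160 mm from it in y, with the mark as far on the other side.
- nut (a point): Grip point on the vertical axis of the brass hex nut, 52 mm above the bench. The nut is 30 mm across flats and spans 32 to 66 mm above the bench, with a 4 mm stud end on top. The frame turns with the nut; the arm points along its -x. Two flats face its +x and -x, the others lie at 60 degree steps from these.
- chock_tip (a point): Free end of the red chock arm with its black rubber tip; the arm is 16 mm wide, lies 18 to 32 mm above the bench and reaches 82 mm from the nut's axis.
- chock (a joint): Angle of nut and arm, rad: 0 when the arm points square across the lane (along the foot's -x, blocking the cartridge), growing anticlockwise seen from above; at 1.57 the arm lies beside the lane along the foot's -y. Stops at -0.3 and 1.65. A friction of 0.06 N m holds it where it is left.
- jar: Amber glass jar, 60 mm wide, 85 mm tall, at one end of the lane. Origin under its centre. Bystander.
- beaker: White open beaker, 64 mm wide, 85 mm tall, at the other end of the lane. Origin under its centre. Bystander.
- reagent: White bottle with a red cap, 56 mm wide, 130 mm tall, beyond the lane, to one side of the nut. Origin under its centre. Bystander.
- coupling: Loose brass hose coupling standing on the bench beyond the lane, on the other side of the nut, 36 mm wide, 48 mm tall. Origin under its centre. Bystander.
Not all that is in view belongs to the job. Leave any pink look-alike of the cartridge alone.

How it is judged:
By the outcome, as a careful person would: the job done as asked, in the order asked, and still so for the second after the job is handed in, with the robot touching nothing.
It also fails if it takes over 72 s, if anything falls off the work surface, if the arm or the gripper's body presses on something with over 40 N, if the wrist force passes 120 N, or if a joint passes its speed limit or range.

### The arm

A 6-joint arm with a two-finger parallel gripper is mounted at the origin on the work surface. World frame = base frame: x ahead of the robot, y to its left, z up, the work surface at z = 0. Lengths are in mm, angles in rad, forces in N, time in s.
With the tool pointing down it reaches from about 275 to 1000 mm from the base axis. Payload 8.4 kg.
Tool frame: the origin (TCP) lies at the very end of the fingers, on their centre line; the grasp point (between the pads) lies 19 mm behind it; z points along the fingers, y is the line along which they close (so a half turn about z gives the same grasp; the last joint's range is limited). The gripper opens to 85 mm and grips with 20 to 120 N. Pads are 22 mm wide; open, the fingers measure 114 mm over their backs; the gripper's body (76 mm by 85 mm) begins 54 mm behind the grasp point. The pads swing forward as they close: fully open they stand 13 mm farther back than shut.
Start: joints at [1.342, 0.353, 1.633, -0, 1.155, -0.002], TCP at [140.536, 608.997, 204.381] pointing down, gripper open.
Joint ranges: [-2.63, 2.63], [-0.92, 2.1], [0.06, 2.66], [-1.3, 4.44], [0, 2.69], [-3.02, 3.02]. Speed limits (rad/s): [2.22, 2.22, 2.79, 3.14, 3.14, 3.14].

### API

Orientations are given as [roll, pitch, yaw] about the fixed x, y, z axes, in that order (R = Rz(yaw) Ry(pitch) Rx(roll)).
In Python, from rig import sensors, grab_frame, camera_params, order gives the robot as it stands. The module is installed in compiled form; this text tells all that it offers.
- The arm moves only by the tool move_arm, never from a script. Its argument "motion" is a list of rows, each a list of 7 numbers: the turn, a rotation vector about the tool's x, y, z in a scale on which 1.0 is pi rad, then the shift along the tool's x, y, z in a scale on which 1.0 is 1000 mm, then the finger opening in m, from 0 to 0.0854. A call has 1 to 8 rows; each row is the pose to reach, as a shift and turn from the pose commanded when the call began, along the tool's axes at that moment; what a row does not reach only later rows make up. A row lasts 1/8 s, in which the tool goes at most 62.5 mm and 10.7 degrees, less where a joint would pass 70% of its speed; a pose out of reach is approached as far as the arm can. No shift or turn number may pass 1 either way. A call with a gripper value outside its range is refused whole. The fingers move at their own pace and stop on an object; "grip_force" is the grip in N (left out, the last holds). Time passes only in rows, so rows that repeat a pose let the fingers close. It gives the time, the measured TCP pose, the force, the opening and the grip force at its end, in the units of the state.
- sensors.sense(): the state, without advancing time (a new reading comes with each control period).
- grab_frame(name): name is "side" or "top"; returns (picture, depth): 480x640x3 uint8, red, green, blue; 480x640 float32, mm along the optical axis (not along the pixel's ray), 0 where there is no reading.
- camera_params(name): a dict with "camera_matrix" (3x3 intrinsics, pixels), "k1" (the pictures are not rectified: a ray, as slopes to the right and down, at radius r is drawn at 1 + k1 r^2 times it, then the intrinsics apply), "world_from_camera" (4x4, takes a point from camera to world coordinates). Camera axes: x right, y down, z forward; pixel columns grow to the right and rows downward; lengths in mm; the calibration is good to about 2 mm. A picture is of the moment at which its call begins. camera_params takes no time and is no camera call.
- order.sign_off(): hands the job in; it is judged then, once.
The state is a dict: "clock": time; "qpos": joint angles; "qvel": joint speeds; "joint_efforts": joint torques, N m; "eef_pos": TCP position; "tcp_rot": TCP orientation; "contact_force": force on the tool from outside, world axes, zero at the start; "wrist_torque": the same for the moment, N m; "opening": opening from 0.0 (shut) to 1.0 (fully open); "grasp_force": force on a finger pad.
Only numpy, scipy, OpenCV 4.12 (cv2) and the standard library are available. Lean on these libraries where they do the work, as an engineer would, in place of code of your own. Each camera call takes 0.05 s, during which the arm holds its last target. There are 200 camera calls.

## Working session

There is one attempt and no reset: what is moved stays moved. The work goes in short steps, Python scripts to look and compute and a tool call to move; the robot and the scene stay as the last step left them, time stands still between calls to the robot, and variables do not carry over. Pictures are saved under pics/ and viewed, at most 10 in all, crops included, and the job is handed in when it is done.

Besides the shell and the picture viewer there is one more tool, called after "Emit:" by a JSON object that holds its "api" and its "payload", one argument or row to a line. move_arm: Moves the arm, as the interface text tells. Its arguments: {"type":"object","properties":{"motion":{"type":"array","items":{"type":"array","items":{"type":"number"}}},"grip_force":{"type":"number"}},"required":["motion"]}

```bash
mkdir -p pics
cat > h.py <<'E'
import numpy as np, cv2
from rig import sensors, grab_frame, camera_params, order
def rays(name,px):
    p=camera_params(name);K=np.array(p["camera_matrix"]);T=np.array(p["world_from_camera"])
    d=(np.atleast_2d(px).astype(float)-K[:2,2])/[K[0,0],K[1,1]]
    u=d.copy()
    for _ in range(20): u=d/(1+p["k1"]*(u**2).sum(1,keepdims=True))
    return T, np.c_[u,np.ones(len(u))]
def plane(name,px,z):
    T,r=rays(name,px);w=r@T[:3,:3].T;o=T[:3,3]
    return o+w*((z-o[2])/w[:,2])[:,None]
def cloud(name,depth):
    v,u=np.mgrid[:480,:640];T,r=rays(name,np.c_[u.ravel(),v.ravel()])
    return ((r*depth.reshape(-1,1))@T[:3,:3].T+T[:3,3]).reshape(480,640,3)
def proj(name,P):
    p=camera_params(name);K=np.array(p["camera_matrix"]);T=np.linalg.inv(np.array(p["world_from_camera"]))
    c=np.atleast_2d(P)@T[:3,:3].T+T[:3,3];u=c[:,:2]/c[:,2:];u=u*(1+p["k1"]*(u**2).sum(1,keepdims=True))
    return u@K[:2,:2].T+K[:2,2]
E
python3 - <<'E'
from h import *
for n in("side","top"):
    im,d=grab_frame(n);cv2.imwrite(f"pics/{n}0.png",im[...,::-1]);np.savez(f"{n}0.npz",im=im,d=d)
    print(n,np.round(camera_params(n)["world_from_camera"],2).tolist())
s=sensors.sense();print(s)
E
```

```text
side [[0.99, -0.08, 0.12, 387.21], [-0.15, -0.66, 0.74, -837.65], [0.02, -0.75, -0.66, 839.07], [0.0, 0.0, 0.0, 1.0]]
top [[0.01, -0.98, 0.19, 300.62], [-1.0, -0.01, 0.0, 0.96], [0.0, -0.19, -0.98, 1115.98], [0.0, 0.0, 0.0, 1.0]]
{'clock': 0.1, 'qpos': array([ 1.34159666e+00,  3.53597151e-01,  1.63404225e+00, -4.92364576e-07,
        1.15523217e+00, -2.39415618e-03]), 'qvel': array([ 0.00116855, -0.00243492, -0.00113941,  0.00037934, -0.00027167,
        0.00156816]), 'joint_efforts': array([-2.04553389e-04, -6.06363559e+01, -3.42821324e+01,  6.73418825e-06,
        3.96441494e-03, -3.09162871e-06]), 'eef_pos': array([140.4325239 , 608.54287771, 203.73287586]), 'tcp_rot': array([-3.14031374e+00, -2.61172533e-06,  2.91478734e+00]), 'contact_force': array([-0.31330534, -0.03940498, -0.27641211]), 'wrist_torque': array([ 0.01724951, -0.00987819,  0.01760918]), 'grasp_force': 0.0, 'opening': 1.000717969659747}
```

View pics/top0.png

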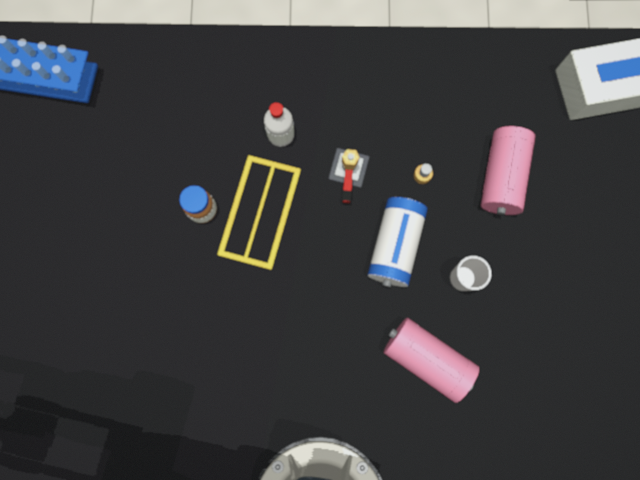

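View pics/side0.png

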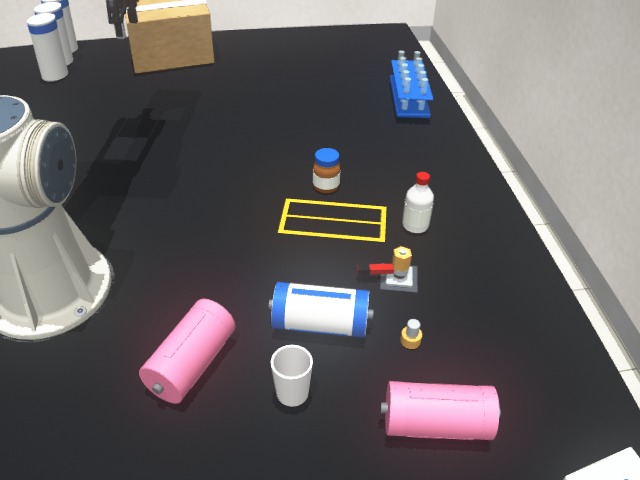

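The top view shows the white and blue cartridge at (398,242), the yellow mark at (260,212), the nut at (350,160) with the red arm pointing down to (347,200), the coupling at (424,173), the beaker at (470,274), the jar at (198,204) and the bottle at (280,125). Other cartridge candidates are the pink ones at (508,170) and (432,360) in the top view, and the white ones at (50,45) in the side view. The one at (398,242) fits: it has blue bands and lies across the chock from the mark.

```bash
cat > m.py <<'E'
from h import *
def meas(im,d,name="top"):
    hsv=cv2.cvtColor(im,cv2.COLOR_RGB2HSV);C=cloud(name,d);o={}
    H,S,V=[hsv[...,i].astype(int) for i in range(3)]
    X,Y,Z=C[...,0],C[...,1],C[...,2]
    def line(P): 
        r=cv2.minAreaRect(P[:,:2].astype(np.float32));b=cv2.boxPoints(r);e=b[1]-b[0];f=b[2]-b[1]
        l=e if np.hypot(*e)>np.hypot(*f) else f
        return np.array(r[0]),np.array(r[1]),np.arctan2(l[1],l[0])
    return H,S,V,C,line
E
python3 - <<'E'
from m import *
z=np.load("top0.npz");im,d=z["im"],z["d"];H,S,V,C,line=meas(im,d)
big=cv2.resize(im[100:310,180:500],None,fx=2.5,fy=2.5,interpolation=cv2.INTER_CUBIC);cv2.imwrite("pics/crop1.png",big[...,::-1])
box=np.zeros(H.shape,bool);box[145:280,210:310]=1
m=(H>20)&(H<35)&(S>120)&(V>120)&box
v,u=np.nonzero(m);P=plane("top",np.c_[u,v],0);c,w,a=line(P);print("mark",c,w,a)
# cartridge by depth
box=np.zeros(H.shape,bool);box[185:300,355:440]=1
m=box&(d>0)&(C[...,2]>45)
P=C[m];c,w,a=line(P);print("cart",c,w,a,"ztop",np.percentile(P[:,2],99))
for z0,z1,b,nm in[(64,75,(140,180,330,370),"nut"),(14,40,(165,210,335,360),"arm"),(20,60,(155,190,405,440),"coup"),(20,140,(90,155,255,300),"reag"),(20,100,(175,230,170,220),"jar"),(20,100,(250,300,445,500),"beak")]:
    box[:]=0;box[b[0]:b[1],b[2]:b[3]]=1;m=box&(d>0)&(C[...,2]>z0)&(C[...,2]<z1)
    P=C[m];print(nm,m.sum(),P.min(0).round(),P.max(0).round(),line(P) if len(P)>4 else"")
m=((H<8)|(H>172))&(S>150)&(V>60);m[:160]=0;m[215:]=0;m[:,:335]=0;m[:,365:]=0
v,u=np.nonzero(m);P=plane("top",np.c_[u,v],32);print("red",line(P),len(u))
# foot corners
print("nut top px ->",plane("top",[[350,156],[347,203]],66))
E
```

```text
mark [575.61810303 129.50971985] [117.76566315 223.72647095] -0.2562422
cart [ 506.83868408 -149.93322754] [ 78.91982269 180.13346863] -0.26030886 ztop 83.31349698664856
nut 171 [656. -71.  64.] [688. -41.  73.] (array([672.35699463, -55.8749733 ]), array([30.66225624, 30.86712646]), np.float32(-0.16639835))
arm 301 [590. -70.  17.] [670. -41.  39.] (array([629.36315918, -49.0500145 ]), array([29.18154907, 77.08990479]), np.float32(-0.1638705))
coup 214 [ 639. -226.   20.] [ 671. -192.   53.] (array([ 652.65863037, -207.21795654]), array([34.59022522, 27.78809357]), np.float32(1.0026305))
reag 912 [714.  60.  20.] [767. 115. 136.] (array([739.38049316,  86.90016937]), array([48.42593384, 56.13491058]), np.float32(-1.2699975))
jar 967 [548. 216.  20.] [604. 275.  91.] (array([575.81054688, 245.78450012]), array([58.99197769, 55.87000656]), np.float32(1.5035275))
beak 788 [ 409. -318.   20.] [ 472. -254.   91.] (array([ 440.36431885, -285.76275635]), array([62.61882401, 64.11027527]), np.float32(-1.5482922))
red (array([622.58026123, -50.7814064 ]), array([69.66320801, 16.25190926]), np.float32(7.2282064e-06)) 166
nut top px -> [[673.27058923 -55.03920985  66.        ]
 [576.80864483 -49.21110542  66.        ]]
```

View pics/crop1.png

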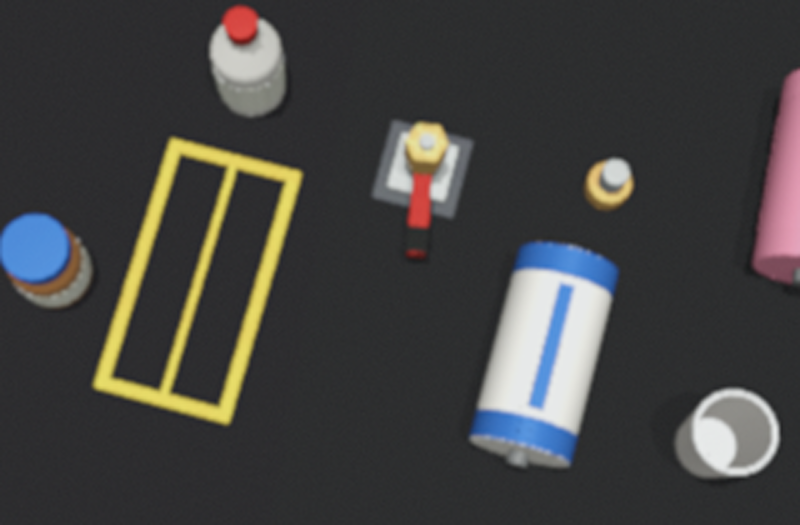

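The crop confirms the white cartridge with its blue bands and stripe at (545,355) in the crop. The nut is at (427,143), and the red arm points down to (416,245), so it isn't quite square to the foot plate. Next I'll refine the foot and arm angles and work out the first move.

```bash
cat >> h.py <<'E'
from scipy.spatial.transform import Rotation as Ro
def goto(pos,yaw):
    "shift/turn in tool axes from the present pose to TCP pos [mm], tool down with yaw"
    s=sensors.sense();R=Ro.from_euler("xyz",s["tcp_rot"]);G=Ro.from_euler("xyz",[np.pi,0,yaw])
    t=R.inv().apply(np.array(pos)-s["eef_pos"])/1000;r=(R.inv()*G).as_rotvec()
    print("turn",r.round(3),"shift",t.round(4),"rows>=",max(np.linalg.norm(t)/.0625,np.linalg.norm(r)/.187).round(1))
E
python3 - <<'E'
from m import *
z=np.load("top0.npz");im,d=z["im"],z["d"];H,S,V,C,line=meas(im,d)
sub=np.zeros(H.shape,np.uint8);sub[145:190,325:372]=1
m=((V>60)&(sub>0)).astype(np.uint8)
v,u=np.nonzero((V>50)&(S<90)&(sub>0)&(np.abs(C[...,2]-8)<6)&(d>0));P=plane("top",np.c_[u,v],8);print("foot",line(P),len(u))
m=((H<8)|(H>172))&(S>150)&(V>100);m[:165]=0;m[215:]=0;m[:,:335]=0;m[:,365:]=0
v,u=np.nonzero(m);P=plane("top",np.c_[u,v],32)[:,:2];c=P.mean(0);print("arm",c,"pca",np.linalg.svd(P-c)[2][0],"from nut",np.arctan2(*(c-[672.4,-55.9])[::-1]))
z=np.load("side0.npz");im,d=z["im"],z["d"];H,S,V,C,line=meas(im,d,"side")
m=(C[...,2]>64)&(C[...,2]<75)&(d>0);m[:235]=0;m[290:]=0;m[:,:385]=0;m[:,420:]=0;print("nut side",line(C[m]),m.sum())
m=((H<8)|(H>172))&(S>150)&(V>60);m[:255]=0;m[280:]=0;m[:,:350]=0;m[:,400:]=0;v,u=np.nonzero(m)
P=plane("side",np.c_[u,v],28)[:,:2];c=P.mean(0);print("arm side",c,np.linalg.svd(P-c)[2][0])
goto([672,-56,160],0.42)
E
```

```text
foot (array([671.94885254, -55.67409134]), array([75.22183228, 80.08149719]), np.float32(-0.24910104)) 407
arm [630.27173923 -51.71737702] pca [-0.99617769  0.0873499 ] from nut 3.042633885004689
nut side (array([670.12249756, -55.37541962]), array([31.60297775, 31.12688828]), np.float32(0.5966217)) 150
arm side [633.18848479 -52.43694522] [-0.99697661  0.07770222]
turn [-1.000e-03  2.000e-03  2.495e+00] shift [-0.6674 -0.5279  0.0444] rows>= 13.6
```

The manual's scale: turns go in shares of pi rad. Converting my numbers, 1.25 rad / 3.1416 = 0.3979.

Emit:
{"api": "move_arm", "payload": {
  "motion": [
    [0,0,0.3979,-0.334,-0.264,0.022,0.085],
    [0,0,0.3979,-0.334,-0.264,0.022,0.085],
    [0,0,0.3979,-0.334,-0.264,0.022,0.085],
    [0,0,0.3979,-0.334,-0.264,0.022,0.085],
    [0,0,0.3979,-0.334,-0.264,0.022,0.085],
    [0,0,0.3979,-0.334,-0.264,0.022,0.085],
    [0,0,0.3979,-0.334,-0.264,0.022,0.085],
    [0,0,0.3979,-0.334,-0.264,0.022,0.085]
  ]
}}

```text
clock: 1.1
eef_pos: [408.0, 274.0, 182.0]
tcp_rot: [-3.141, 0.001, 1.659]
contact_force: [-1.6, 0.7, 1.1]
opening: 0.996
grasp_force: 0.0
```

```bash
python3 -c "
from h import *
goto([671,-56,110],0.43)"
```

```text
turn [0.000e+00 1.000e-03 1.229e+00] shift [-0.3519  0.2328  0.0722] rows>= 6.8
```

Converted, 1.229 rad / 3.1416 = 0.3912.

Emit:
{"api": "move_arm", "payload": {
  "motion": [
    [0,0,0.3912,-0.352,0.233,0,0.085],
    [0,0,0.3912,-0.352,0.233,0,0.085],
    [0,0,0.3912,-0.352,0.233,0,0.085],
    [0,0,0.3912,-0.352,0.233,0,0.085],
    [0,0,0.3912,-0.352,0.233,0,0.085],
    [0,0,0.3912,-0.352,0.233,0,0.085],
    [0,0,0.3912,-0.352,0.233,0.072,0.085],
    [0,0,0.3912,-0.352,0.233,0.072,0.085]
  ]
}}

```text
clock: 2.1
eef_pos: [670.5, -52.2, 107.0]
tcp_rot: [-3.139, 0.004, 0.436]
contact_force: [-0.7, 0.1, 0.2]
opening: 0.995
grasp_force: 0.0
```

```bash
python3 -c "
from h import *
goto([671,-56,37],0.43)"
```

```text
turn [-0.002  0.004  0.006] shift [-0.0009  0.0038  0.07  ] rows>= 1.1
```

Emit:
{"api": "move_arm", "payload": {
  "motion": [
    [0,0,0,-0.001,0.003,0.03,0.085],
    [0,0,0,-0.001,0.003,0.06,0.085],
    [0,0,0,-0.001,0.003,0.07,0.085],
    [0,0,0,-0.001,0.003,0.07,0.06],
    [0,0,0,-0.001,0.003,0.07,0.045],
    [0,0,0,-0.001,0.003,0.07,0.02],
    [0,0,0,-0.001,0.003,0.07,0.02],
    [0,0,0,-0.001,0.003,0.07,0.02]
  ],
  "grip_force": 30
}}

```text
clock: 3.1
eef_pos: [672.1, -55.1, 40.7]
tcp_rot: [3.141, -0.0, 0.436]
contact_force: [-0.3, 0.8, -0.0]
opening: 0.231
grasp_force: 0.0
```

```bash
python3 -c "
from h import *
s=sensors.sense();print(s)"
```

```text
{'clock': 3.1, 'qpos': array([-8.40798028e-02,  6.02608521e-01,  1.63506725e+00,  1.74715411e-05,
        9.03500324e-01,  1.05097550e+00]), 'qvel': array([-2.81903993e-05,  1.43933115e-03,  1.50184663e-03,  1.16705558e-03,
       -1.26467453e-03, -4.12245349e-04]), 'joint_efforts': array([ 4.38742933e-02, -7.13720798e+01, -2.82113385e+01,  2.06349076e-03,
       -1.87332720e-03, -1.23358892e-03]), 'eef_pos': array([672.1080573 , -55.13384838,  40.72530759]), 'tcp_rot': array([ 3.14139765e+00, -3.68355621e-04,  4.35730250e-01]), 'contact_force': array([-0.32753567,  0.81364276, -0.04390841]), 'wrist_torque': array([-0.02689721, -0.02181691, -0.00730028]), 'grasp_force': 0.0, 'opening': 0.23131634192695327}
```

Run:
```python
from h import *
im,d=grab_frame("side");c=cv2.resize(im[150:350,300:500],None,fx=3,fy=3,interpolation=cv2.INTER_CUBIC);cv2.imwrite("pics/s2.png",c[...,::-1])
```

```text
(no output)
```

View pics/s2.png

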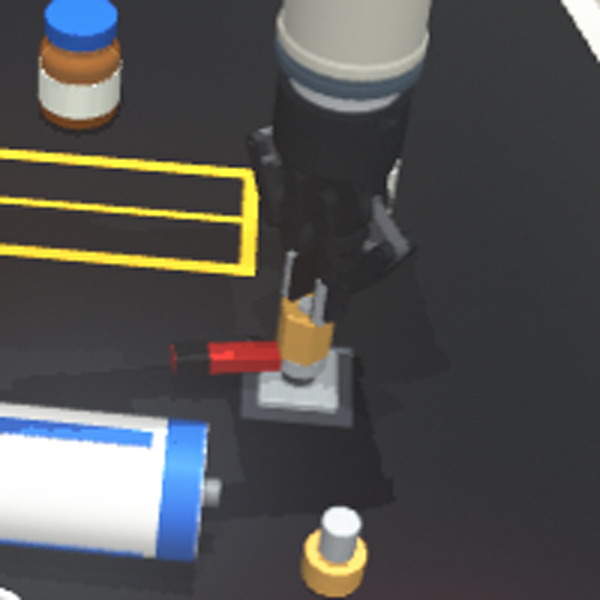

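The crop shows the two fingertips at about (290,275) and (320,315) around the top of the brass nut at (303,330). The grip looks shallow or incomplete, so I'll check the geometry.

Run:
```python
from h import *
n=np.array([671,-56,0]);y=np.array([.42,-.906,0])
for nm,p in [("nuttop",n+[0,0,66]),("front",n+15*y+[0,0,45]),("front66",n+12*y+[0,0,66]),("front56",n+15*y+[0,0,56]),("back45",n-15*y+[0,0,45])]:
    print(nm,(proj("side",p)[0]-[300,150])*3)
s=sensors.sense();print(s["opening"],s["grasp_force"])
```

```text
nuttop [309.48560215 309.38488177]
front [320.98421175 348.24534324]
front66 [321.81459128 320.86151608]
front56 [323.03524218 335.49308503]
back45 [290.79219932 319.70763313]
0.23412132890122267 0.0
```

Emit:
{"api": "move_arm", "payload": {
  "motion": [
    [0,0,0,0,0,0,0.02],
    [0,0,0,0,0,0,0.02]
  ]
}}

```text
clock: 3.4
eef_pos: [672.0, -55.1, 40.4]
tcp_rot: [3.142, 0.0, 0.436]
contact_force: [-0.2, 0.2, -0.2]
opening: 0.237
grasp_force: 0.0
```

Run:
```python
from h import *
im,d=grab_frame("side");C=cloud("side",d)
for r in range(280,345,5):
  print(r,[tuple(C[int(150+r/3),int(300+c/3)].round().astype(int).tolist())+tuple(im[int(150+r/3),int(300+c/3)].tolist()) for c in (290,303,320)])
```

```text
280 [(657, -50, 87, 92, 91, 94), (668, -46, 82, 45, 41, 40), (669, -67, 102, 81, 82, 84)]
285 [(658, -49, 81, 73, 73, 74), (668, -46, 77, 46, 42, 42), (668, -73, 102, 125, 128, 130)]
290 [(657, -50, 80, 58, 56, 55), (668, -47, 76, 46, 42, 41), (669, -70, 98, 126, 129, 131)]
295 [(658, -49, 74, 45, 42, 42), (669, -44, 68, 84, 75, 64), (668, -74, 96, 130, 133, 136)]
300 [(660, -45, 65, 114, 92, 57), (667, -54, 73, 156, 161, 162), (670, -71, 88, 133, 136, 139)]
305 [(659, -49, 67, 195, 149, 77), (666, -57, 73, 158, 164, 165), (670, -72, 87, 133, 136, 139)]
310 [(658, -54, 67, 193, 148, 77), (666, -57, 68, 141, 143, 142), (671, -71, 81, 135, 137, 140)]
315 [(656, -60, 67, 230, 182, 93), (666, -59, 65, 197, 151, 78), (671, -71, 76, 129, 132, 135)]
320 [(657, -60, 65, 205, 157, 82), (666, -61, 64, 226, 177, 90), (671, -74, 76, 124, 128, 130)]
325 [(656, -62, 61, 179, 137, 72), (664, -69, 67, 197, 151, 79), (671, -76, 72, 138, 138, 137)]
330 [(658, -60, 54, 179, 137, 73), (665, -66, 59, 179, 137, 72), (674, -68, 60, 168, 129, 68)]
335 [(657, -64, 55, 178, 135, 73), (663, -72, 62, 178, 137, 72), (675, -67, 56, 167, 128, 67)]
340 [(658, -61, 47, 177, 136, 73), (665, -69, 54, 178, 135, 73), (675, -69, 53, 168, 129, 68)]
```

The depth data puts the fingertips at about z = 72, above the nut, though the TCP reads 41. So the tip sits roughly 30 mm behind the reported TCP. I'll open, go down in small steps and check the tip by camera.

Emit:
{"api": "move_arm", "payload": {
  "motion": [
    [0,0,0,0,0,0,0.055],
    [0,0,0,0,0,0,0.055],
    [0,0,0,0,0,0,0.055],
    [0,0,0,0,0,0.005,0.055],
    [0,0,0,0,0,0.01,0.055],
    [0,0,0,0,0,0.01,0.055]
  ]
}}

```text
clock: 4.2
eef_pos: [671.5, -55.0, 29.6]
tcp_rot: [-3.141, 0.001, 0.436]
contact_force: [0.9, 0.1, -0.5]
opening: 0.641
grasp_force: 0.0
```

Run:
```python
from h import *
print(sensors.sense()["eef_pos"])
for n in("side","top"):
    im,d=grab_frame(n);C=cloud(n,d);P=C[(d>0)]
    y=np.array([np.sin(.436),-np.cos(.436)]);x=np.array([np.cos(.436),np.sin(.436)]);q=P[:,:2]-[671.5,-55.5]
    a,b=q@y,q@x
    for sg in(1,-1):
        k=(a*sg>20)&(a*sg<50)&(abs(b)<16)&(P[:,2]>22)&(P[:,2]<105)
        print(n,sg,k.sum(),"z",np.percentile(P[k,2],[0,5,20]).round() if k.any() else "", "a",np.percentile(a[k],[5,50,95]).round(),"b",np.percentile(b[k],[5,50,95]).round())
    if n=="side":
        c=cv2.resize(im[150:350,300:500],None,fx=3,fy=3,interpolation=cv2.INTER_CUBIC);cv2.imwrite("pics/s3.png",c[...,::-1])
```

```text
[671.45385289 -54.99325858  29.6060136 ]
side 1 156 z [60. 64. 72.] a [28. 35. 41.] b [-11.  -6.   3.]
side -1 207 z [60. 63. 71.] a [-39. -29. -27.] b [-11.  -3.  10.]Traceback (most recent call last):
  File "<stdin>", line 9, in <module>
    return _quantile_unchecked(
        a, q, axis, out, overwrite_input, method, keepdims, weights)
    return _ureduce(a,
                    func=_quantile_ureduce_func,
    ...<5 lines>...
                    overwrite_input=overwrite_input,
                    method=method)
    r = func(a, **kwargs)
    result = _quantile(arr,
                       quantiles=q,
    ...<2 lines>...
                       out=out,
                       weights=wgt)
    slices_having_nans = np.isnan(arr[-1, ...])
                                  ~~~^^^^^^^^^
IndexError: index -1 is out of bounds for axis 0 with size 0
```

View pics/s3.png

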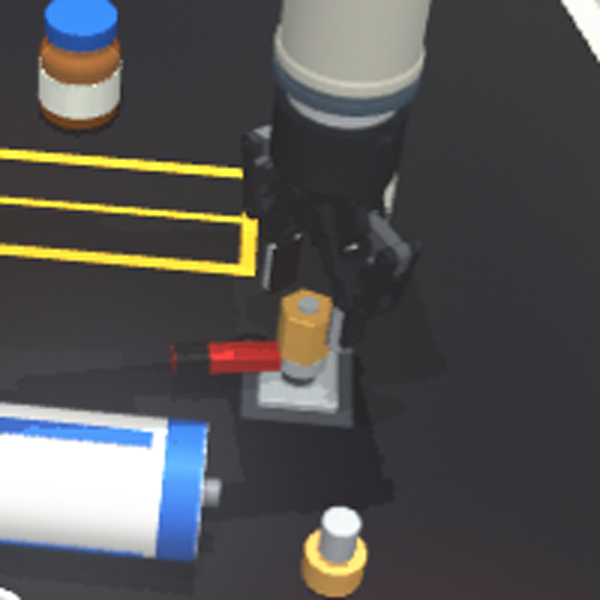

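The fingers are open on both sides of the nut and centred, with tips at about z = 60 while the TCP reads 30. The offset holds at about 30 mm. I'll go 20 mm lower and close.

Emit:
{"api": "move_arm", "payload": {
  "motion": [
    [0,0,0,0,0,0.007,0.055],
    [0,0,0,0,0,0.014,0.055],
    [0,0,0,0,0,0.02,0.055],
    [0,0,0,0,0,0.02,0.04],
    [0,0,0,0,0,0.02,0.02],
    [0,0,0,0,0,0.02,0.02],
    [0,0,0,0,0,0.02,0.02],
    [0,0,0,0,0,0.02,0.02]
  ],
  "grip_force": 30
}}

```text
clock: 5.3
eef_pos: [671.0, -53.6, 10.4]
tcp_rot: [-3.139, 0.001, 0.436]
contact_force: [-2.8, 7.9, 1.8]
opening: 0.348
grasp_force: 30.9
```

Converted, -1.42 rad / 3.1416 = -0.452.

Emit:
{"api": "move_arm", "payload": {
  "motion": [
    [0,0,-0.0541,0,0,0,0.02],
    [0,0,-0.1114,0,0,0,0.02],
    [0,0,-0.1687,0,0,0,0.02],
    [0,0,-0.226,0,0,0,0.02],
    [0,0,-0.2833,0,0,0,0.02],
    [0,0,-0.3406,0,0,0,0.02],
    [0,0,-0.3979,0,0,0,0.02],
    [0,0,-0.452,0,0,0,0.02]
  ]
}}

```text
clock: 6.3
eef_pos: [669.7, -52.9, 10.4]
tcp_rot: [-3.138, -0.004, 1.861]
contact_force: [-9.6, 10.7, 6.9]
opening: 0.344
grasp_force: 31.5
```

Emit:
{"api": "move_arm", "payload": {
  "motion": [
    [0,0,0,0,0,0,0.02],
    [0,0,0,0,0,0,0.02]
  ]
}}

```text
clock: 6.55
eef_pos: [669.7, -52.9, 10.4]
tcp_rot: [-3.138, -0.004, 1.856]
contact_force: [-7.7, 10.0, 6.1]
opening: 0.341
grasp_force: 31.4
```

Emit:
{"api": "move_arm", "payload": {
  "motion": [
    [0,0,0,0,0,0,0.055],
    [0,0,0,0,0,0,0.055],
    [0,0,0,0,0,0,0.055],
    [0,0,0,0,0,-0.05,0.055],
    [0,0,0,0,0,-0.1,0.055],
    [0,0,0,0,0,-0.13,0.06],
    [0,0,0,0,0,-0.13,0.08],
    [0,0,0,0,0,-0.13,0.08]
  ]
}}

```text
clock: 7.55
eef_pos: [671.5, -55.2, 139.7]
tcp_rot: [-3.141, -0.0, 1.856]
contact_force: [0.2, 0.5, 0.7]
opening: 0.936
grasp_force: 0.0
```

```bash
cat > cart.py <<'E'
from m import *
F=np.array([670.5,-54.5]);ux=np.array([np.cos(-.2555),np.sin(-.2555)]);uy=np.array([-ux[1],ux[0]])
M=np.array([575.6,129.5])
def lane(p): q=np.asarray(p)[...,:2]-M; return np.stack([q@ux,q@uy],-1)  # x along mark line, y along roll to mark
def world(lx,ly): return M+lx*ux+ly*uy
def blue_white(im,d,n):
    "cartridge in lane coords: side-view/top-view cloud points near the lane, above 20mm"
    C=cloud(n,d);L=lane(C);Z=C[...,2]
    hsv=cv2.cvtColor(im,cv2.COLOR_RGB2HSV)
    blue=(hsv[...,0]>100)&(hsv[...,0]<120)&(hsv[...,1]>150)&(hsv[...,2]>80)
    white=(hsv[...,1]<60)&(hsv[...,2]>140)
    k=(d>0)&(blue|white)&(abs(L[...,0])<95)&(L[...,1]>-360)&(L[...,1]<75)&(Z>25)&(Z<90)
    return L[k],Z[k]
def fit():
    for n in("top","side"):
        im,d=grab_frame(n);L,Z=blue_white(im,d,n)
        if len(L)<150: print(n,"few",len(L));continue
        # circle fit in (y + k x, z), radius 40
        from scipy.optimize import least_squares
        f=lambda p: np.hypot(L[:,1]-p[0]-p[1]*L[:,0],Z-p[2])-40
        r=least_squares(f,[np.median(L[:,1]),0,40],loss="soft_l1",f_scale=1.5)
        print(n,len(L),"ly %.1f tilt %.4f z %.1f"%tuple(r.x),"lx range",np.percentile(L[:,0],[1,99]).round(1),"res",np.median(abs(r.fun)).round(2))
E
python3 - <<'E'
from cart import *
fit()
im,d=grab_frame("top");H,S,V,C,line=meas(im,d)
m=((H<8)|(H>172))&(S>150)&(V>100);m[:140]=0;m[215:]=0;m[:,:335]=0;m[:,400:]=0
v,u=np.nonzero(m);P=plane("top",np.c_[u,v],32)[:,:2]
if len(P)>5:c=P.mean(0);print("arm",c,len(P),"chock",(np.arctan2(*(c-F)[::-1])-(np.pi-.2555))%(2*np.pi))
cv2.imwrite("pics/t4.png",im[80:320,150:500,::-1])
p=world(0,-290-20);goto([*p,90],1.315)
E
```

```text
top few 0
side 4096 ly -286.2 tilt -0.0024 z 39.4 lx range [-76.2  80.5] res 0.98
turn [-0.002 -0.     0.541] shift [-0.0619 -0.1992  0.0492] rows>= 3.4
```

View pics/t4.png

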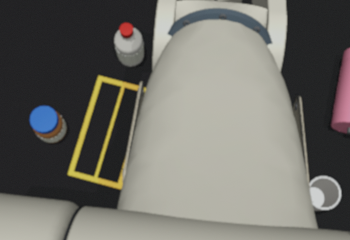

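The top view is blocked by the arm, with only the mark at (100,130), the jar, the bottle and the beaker in view. I'll use the side view for the cartridge, which it puts 286 mm before the mark and parallel to it.

```bash
python3 -c "
from cart import *
goto([*world(2,-300),65],1.315)"
```

```text
turn [-0.002 -0.     0.541] shift [-0.0544 -0.1923  0.0742] rows>= 3.4
```

Converted, 0.541 rad / 3.1416 = 0.1722.

Emit:
{"api": "move_arm", "payload": {
  "motion": [
    [0,0,0.1722,-0.054,-0.192,0,0.055],
    [0,0,0.1722,-0.054,-0.192,0,0.055],
    [0,0,0.1722,-0.054,-0.192,0,0.055],
    [0,0,0.1722,-0.054,-0.192,0,0.055],
    [0,0,0.1722,-0.054,-0.192,0.04,0.055],
    [0,0,0.1722,-0.054,-0.192,0.074,0.055],
    [0,0,0.1722,-0.054,-0.192,0.074,0.055]
  ]
}}

```text
clock: 8.57
eef_pos: [501.3, -160.0, 64.0]
tcp_rot: [-3.136, -0.0, 1.316]
contact_force: [-0.5, 0.2, -0.0]
opening: 0.641
grasp_force: 0.0
```

Run:
```python
from cart import *
fit();s=sensors.sense();print(lane(s["eef_pos"]),s["eef_pos"],s["tcp_rot"])
im,d=grab_frame("side");C=cloud("side",d);L=lane(C);T=lane(s["eef_pos"])
for sg in(1,-1):
    k=(d>0)&(C[...,2]>84)&(C[...,2]<125)&(abs(L[...,1]-T[1])<25)&((L[...,0]-T[0])*sg>18)&((L[...,0]-T[0])*sg<48)
    print(sg,k.sum(),"z",np.percentile(C[k][:,2],[0,5,20]).round(),"dy",np.percentile(L[k][:,1]-T[1],[5,50,95]).round())
```

```text
top 368 ly -288.9 tilt -0.0066 z 41.1 lx range [-71.4  79.6] res 0.6
side 3979 ly -286.3 tilt -0.0033 z 39.4 lx range [-76.5  79.2] res 0.98
[   3.53165432 -299.03433381] [ 503.44229584 -160.71934999   66.60481703] [-3.14117583e+00 -8.07107270e-05  1.31565453e+00]
1 87 z [ 85. 102. 107.] dy [-12.  -8.  -4.]
-1 98 z [ 95. 101. 106.] dy [-12.  -7.   9.]
```

Emit:
{"api": "move_arm", "payload": {
  "motion": [
    [0,0,0,0,0,0.008,0.055],
    [0,0,0,0,0,0.014,0.055],
    [0,0,0,0,0,0.017,0.055],
    [0,0,0,0,0,0.017,0.055]
  ]
}}

```text
clock: 9.22
eef_pos: [502.8, -160.8, 49.2]
tcp_rot: [-3.141, -0.0, 1.315]
contact_force: [0.7, -0.4, 0.3]
opening: 0.648
grasp_force: 0.0
```

Emit:
{"api": "move_arm", "payload": {
  "motion": [
    [0,0,0,0,0,0.002,0.055],
    [0,0,0,0,0,0.003,0.055],
    [0,0,0,0,0,0.003,0.055]
  ]
}}

```text
clock: 9.6
eef_pos: [503.2, -161.2, 48.2]
tcp_rot: [3.141, 0.0, 1.315]
contact_force: [-6.7, -0.0, 22.4]
opening: 0.642
grasp_force: 11.5
```

Emit:
{"api": "move_arm", "payload": {
  "motion": [
    [0,0,0,0.008,0,-0.0005,0.055],
    [0,0,0,0.018,0,-0.0007,0.055],
    [0,0,0,0.028,0,-0.0007,0.055],
    [0,0,0,0.038,0,-0.0007,0.055],
    [0,0,0,0.048,0,-0.0005,0.055],
    [0,0,0,0.058,0,0,0.055],
    [0,0,0,0.068,0,0.001,0.055],
    [0,0,0,0.073,0,0.002,0.055]
  ]
}}

```text
clock: 10.6
eef_pos: [522.2, -89.7, 45.2]
tcp_rot: [3.14, -0.0, 1.315]
contact_force: [-1.1, 1.7, 8.6]
opening: 0.644
grasp_force: 4.2
```

Run:
```python
from cart import *
fit();s=sensors.sense();print(lane(s["eef_pos"]),s["eef_pos"],s["contact_force"])
```

```text
top few 0
side 3889 ly -248.6 tilt -0.0046 z 39.4 lx range [-75.9  80.7] res 1.0
[   3.8022379  -225.47817985] [522.29388407 -89.61943001  45.238079  ] [-0.94681261  2.01850459  7.90226307]
```

Emit:
{"api": "move_arm", "payload": {
  "motion": [
    [0,0,0,0,0,-0.015,0.055],
    [0,0,0,-0.01,0,-0.022,0.055],
    [0,0,0,-0.04,0,-0.022,0.055],
    [0,0,0,-0.04,0,-0.022,0.055],
    [0,0,0,-0.04,0,-0.01,0.055],
    [0,0,0,-0.04,0,-0.005,0.055],
    [0,0,0,-0.04,0,-0.0027,0.055],
    [0,0,0,-0.04,0,-0.0027,0.055]
  ]
}}

```text
clock: 11.7
eef_pos: [510.9, -128.6, 47.7]
tcp_rot: [-3.14, 0.0, 1.316]
contact_force: [-4.8, -0.7, 16.0]
opening: 0.644
grasp_force: 8.0
```

Emit:
{"api": "move_arm", "payload": {
  "motion": [
    [0,0,0,0.01,0,-0.0002,0.055],
    [0,0,0,0.021,0,-0.0003,0.055],
    [0,0,0,0.032,0,-0.0003,0.055],
    [0,0,0,0.043,0,-0.0003,0.055],
    [0,0,0,0.054,0,-0.0002,0.055],
    [0,0,0,0.065,0,0.0005,0.055],
    [0,0,0,0.075,0,0.0015,0.055],
    [0,0,0,0.08,0,0.0025,0.055]
  ]
}}

```text
clock: 12.7
eef_pos: [532.0, -50.2, 45.2]
tcp_rot: [3.141, -0.001, 1.316]
contact_force: [-1.4, 3.1, 12.8]
opening: 0.642
grasp_force: 6.6
```

Run:
```python
from cart import *
fit();s=sensors.sense();print(lane(s["eef_pos"]),s["eef_pos"],s["contact_force"])
```

```text
top few 0
side 3647 ly -207.3 tilt -0.0048 z 39.6 lx range [-76.   80.8] res 1.09
[   3.28105869 -184.7466984 ] [532.08365895 -50.07849531  45.17271286] [-2.1767086   3.68253548 13.82247292]
```

Emit:
{"api": "move_arm", "payload": {
  "motion": [
    [0,0,0,0,0,-0.015,0.055],
    [0,0,0,-0.01,0,-0.022,0.055],
    [0,0,0,-0.04,0,-0.022,0.055],
    [0,0,0,-0.04,0,-0.022,0.055],
    [0,0,0,-0.04,0,-0.01,0.055],
    [0,0,0,-0.04,0,-0.005,0.055],
    [0,0,0,-0.04,0,-0.0027,0.055],
    [0,0,0,-0.04,0,-0.0027,0.055]
  ]
}}

```text
clock: 13.8
eef_pos: [521.0, -89.9, 47.6]
tcp_rot: [-3.14, 0.0, 1.316]
contact_force: [-5.0, -0.2, 10.2]
opening: 0.647
grasp_force: 5.8
```

Emit:
{"api": "move_arm", "payload": {
  "motion": [
    [0,0,0,0.01,0,-0.0002,0.055],
    [0,0,0,0.021,0,-0.0003,0.055],
    [0,0,0,0.032,0,-0.0003,0.055],
    [0,0,0,0.043,0,-0.0003,0.055],
    [0,0,0,0.054,0,-0.0002,0.055],
    [0,0,0,0.065,0,0.0005,0.055],
    [0,0,0,0.075,0,0.0015,0.055],
    [0,0,0,0.08,0,0.0025,0.055]
  ]
}}

```text
clock: 14.8
eef_pos: [542.1, -11.4, 45.5]
tcp_rot: [3.141, -0.001, 1.316]
contact_force: [-3.1, 4.1, 14.8]
opening: 0.638
grasp_force: 7.5
```

Run:
```python
from cart import *
fit();s=sensors.sense();print(lane(s["eef_pos"]),s["eef_pos"],s["contact_force"])
```

```text
top few 0
side 3454 ly -166.4 tilt -0.0055 z 39.5 lx range [-75.8  80.9] res 1.13
[   3.1750892  -144.67439218] [542.10857179 -11.28027269  45.50652506] [-3.30787013  4.48336075 14.00966536]
```

Emit:
{"api": "move_arm", "payload": {
  "motion": [
    [0,0,0,0,0,-0.015,0.055],
    [0,0,0,-0.01,0,-0.022,0.055],
    [0,0,0,-0.04,0,-0.022,0.055],
    [0,0,0,-0.04,0,-0.022,0.055],
    [0,0,0,-0.04,0,-0.01,0.055],
    [0,0,0,-0.04,0,-0.005,0.055],
    [0,0,0,-0.04,0,-0.0027,0.055],
    [0,0,0,-0.04,0,-0.0027,0.055]
  ]
}}

```text
clock: 15.9
eef_pos: [531.1, -51.2, 47.5]
tcp_rot: [-3.14, 0.0, 1.315]
contact_force: [-4.0, -0.3, 6.4]
opening: 0.646
grasp_force: 3.6
```

Emit:
{"api": "move_arm", "payload": {
  "motion": [
    [0,0,0,0.01,0,-0.0002,0.055],
    [0,0,0,0.021,0,-0.0003,0.055],
    [0,0,0,0.032,0,-0.0003,0.055],
    [0,0,0,0.043,0,-0.0003,0.055],
    [0,0,0,0.054,0,-0.0002,0.055],
    [0,0,0,0.065,0,0.0005,0.055],
    [0,0,0,0.075,0,0.0015,0.055],
    [0,0,0,0.08,0,0.0025,0.055]
  ]
}}

```text
clock: 16.9
eef_pos: [552.2, 27.3, 45.8]
tcp_rot: [3.141, -0.001, 1.315]
contact_force: [-3.1, 3.7, 14.3]
opening: 0.647
grasp_force: 7.5
```

Run:
```python
from cart import *
fit();s=sensors.sense();print(lane(s["eef_pos"]),s["eef_pos"],s["contact_force"])
```

```text
top few 0
side 3269 ly -125.4 tilt -0.0031 z 39.6 lx range [-75.6  80.4] res 1.17
[   3.164334  -104.6455674] [552.21461894  27.45181658  45.81820727] [-3.30679487  5.04818664 13.73029751]
```

Emit:
{"api": "move_arm", "payload": {
  "motion": [
    [0,0,0,0,0,-0.015,0.055],
    [0,0,0,-0.01,0,-0.022,0.055],
    [0,0,0,-0.04,0,-0.022,0.055],
    [0,0,0,-0.04,0,-0.022,0.055],
    [0,0,0,-0.04,0,-0.01,0.055],
    [0,0,0,-0.04,0,-0.005,0.055],
    [0,0,0,-0.04,0,-0.0027,0.055],
    [0,0,0,-0.04,0,-0.0027,0.055]
  ]
}}

```text
clock: 18.0
eef_pos: [541.2, -12.5, 47.5]
tcp_rot: [-3.14, 0.0, 1.315]
contact_force: [-2.7, 0.2, 3.3]
opening: 0.64
grasp_force: 1.9
```

Emit:
{"api": "move_arm", "payload": {
  "motion": [
    [0,0,0,0.01,0,-0.0002,0.055],
    [0,0,0,0.021,0,-0.0003,0.055],
    [0,0,0,0.032,0,-0.0003,0.055],
    [0,0,0,0.043,0,-0.0003,0.055],
    [0,0,0,0.054,0,-0.0002,0.055],
    [0,0,0,0.065,0,0.0005,0.055],
    [0,0,0,0.075,0,0.0015,0.055],
    [0,0,0,0.08,0,0.0025,0.055]
  ]
}}

```text
clock: 19.0
eef_pos: [562.4, 66.1, 46.1]
tcp_rot: [3.141, -0.001, 1.315]
contact_force: [-3.4, 3.5, 13.3]
opening: 0.646
grasp_force: 6.9
```

Run:
```python
from cart import *
fit();s=sensors.sense();print(lane(s["eef_pos"]),s["eef_pos"],s["contact_force"])
```

```text
top few 0
side 3061 ly -85.0 tilt -0.0037 z 39.5 lx range [-75.3  81.4] res 1.18
[  3.23402263 -64.54846591] [562.415754    66.2296356   46.05830901] [-3.92767236  4.17023163 12.69847972]
```

Emit:
{"api": "move_arm", "payload": {
  "motion": [
    [0,0,0,0,0,-0.015,0.055],
    [0,0,0,-0.01,0,-0.022,0.055],
    [0,0,0,-0.041,0,-0.022,0.055],
    [0,0,0,-0.041,0,-0.022,0.055],
    [0,0,0,-0.041,0,-0.01,0.055],
    [0,0,0,-0.041,0,-0.005,0.055],
    [0,0,0,-0.041,0,-0.002,0.055],
    [0,0,0,-0.041,0,-0.002,0.055]
  ]
}}

```text
clock: 20.1
eef_pos: [551.2, 25.2, 47.1]
tcp_rot: [-3.141, 0.0, 1.315]
contact_force: [-2.9, -0.0, 4.4]
opening: 0.646
grasp_force: 2.2
```

Emit:
{"api": "move_arm", "payload": {
  "motion": [
    [0,0,0,0.01,0,-0.0002,0.055],
    [0,0,0,0.021,0,-0.0003,0.055],
    [0,0,0,0.032,0,-0.0003,0.055],
    [0,0,0,0.043,0,-0.0003,0.055],
    [0,0,0,0.054,0,-0.0002,0.055],
    [0,0,0,0.065,0,0.0005,0.055],
    [0,0,0,0.075,0,0.0015,0.055],
    [0,0,0,0.08,0,0.0025,0.055]
  ]
}}

```text
clock: 21.1
eef_pos: [572.5, 104.2, 46.3]
tcp_rot: [3.141, -0.002, 1.315]
contact_force: [-6.1, 4.6, 20.7]
opening: 0.647
grasp_force: 10.5
```

Run:
```python
from cart import *
fit();s=sensors.sense();print(lane(s["eef_pos"]),s["eef_pos"],s["contact_force"])
for n in("side","top"):
    z=np.load(n+"0.npz");im=z["im"];h=cv2.cvtColor(im,cv2.COLOR_RGB2HSV).astype(int)
    m=(h[...,0]>20)&(h[...,0]<35)&(h[...,1]>120)&(h[...,2]>120);v,u=np.nonzero(m);P=plane(n,np.c_[u,v],0);L=lane(P)
    k=(abs(L[:,0])<95)&(abs(L[:,1])<15);c=np.polyfit(L[k,0],L[k,1],1);print(n,"centre line tilt, ly",c,k.sum())
    k=(abs(L[:,0])<125)&(abs(L[:,1])<75);print(L[k].min(0),L[k].max(0))
```

```text
top few 71
side 2893 ly -44.3 tilt -0.0053 z 39.6 lx range [-74.8  81.6] res 1.31
[  3.37715028 -25.1068827 ] [572.52227543 104.35465621  46.29660725] [-5.27345778  5.96446685 19.82751065]
side centre line tilt, ly [0.00263871 1.79151934] 229
[-113.66244675  -56.43610598] [107.64208396  60.08021082]
top centre line tilt, ly [-0.00039592 -0.17275397] 408
[-111.83471095  -58.94523537] [111.84130697  58.88611385]
```

Emit:
{"api": "move_arm", "payload": {
  "motion": [
    [0,0,0,0,0,-0.015,0.055],
    [0,0,0,-0.01,0,-0.022,0.055],
    [0,0,0,-0.041,0,-0.022,0.055],
    [0,0,0,-0.041,0,-0.022,0.055],
    [0,0,0,-0.041,0,-0.01,0.055],
    [0,0,0,-0.041,0,-0.005,0.055],
    [0,0,0,-0.041,0,-0.0025,0.055],
    [0,0,0,-0.041,0,-0.0025,0.055]
  ]
}}

```text
clock: 22.2
eef_pos: [561.1, 62.9, 46.9]
tcp_rot: [-3.141, 0.0, 1.315]
contact_force: [-1.5, 0.9, 1.6]
opening: 0.645
grasp_force: 0.7
```

Emit:
{"api": "move_arm", "payload": {
  "motion": [
    [0,0,0,0.012,0,-0.0002,0.055],
    [0,0,0,0.025,0,-0.0003,0.055],
    [0,0,0,0.038,0,-0.0003,0.055],
    [0,0,0,0.051,0,-0.0003,0.055],
    [0,0,0,0.064,0,-0.0002,0.055],
    [0,0,0,0.077,0,0.0005,0.055],
    [0,0,0,0.086,0,0.0015,0.055],
    [0,0,0,0.089,0,0.0025,0.055]
  ]
}}

```text
clock: 23.2
eef_pos: [584.8, 150.5, 45.5]
tcp_rot: [3.14, -0.001, 1.316]
contact_force: [-2.2, 3.6, 12.5]
opening: 0.644
grasp_force: 5.6
```

Emit:
{"api": "move_arm", "payload": {
  "motion": [
    [0,0,0,0,0,0,0.055],
    [0,0,0,0,0,0,0.055],
    [0,0,0,0,0,0,0.055]
  ]
}}

```text
clock: 23.58
eef_pos: [584.7, 150.1, 45.7]
tcp_rot: [3.14, -0.002, 1.315]
contact_force: [-1.8, 2.8, 9.5]
opening: 0.645
grasp_force: 4.6
```

Run:
```python
from cart import *
fit();s=sensors.sense();print(lane(s["eef_pos"]),s["eef_pos"],s["contact_force"])
```

```text
top 371 ly -1.3 tilt -0.0156 z 40.2 lx range [15.2 84. ] res 0.99
side 2729 ly 0.2 tilt -0.0077 z 39.6 lx range [-74.3  80.2] res 1.29
[ 3.6058026 22.2110616] [584.70213164 150.07873343  45.65989641] [-2.09046536  2.46980402  9.66026474]
```

Emit:
{"api": "move_arm", "payload": {
  "motion": [
    [0,0,0,0,0,-0.01,0.055],
    [0,0,0,0,0,-0.03,0.055],
    [0,0,0,0,0,-0.07,0.055],
    [0,0,0,0,0,-0.09,0.055],
    [0,0,0,0,0,-0.09,0.055]
  ]
}}

```text
clock: 24.3
eef_pos: [585.3, 149.2, 136.5]
tcp_rot: [3.138, -0.002, 1.315]
contact_force: [-0.2, -0.2, -0.5]
opening: 0.642
grasp_force: 0.0
```

Run:
```python
from cart import *
fit();goto([670.5,-54,90],1.856)
```

```text
top 434 ly -1.7 tilt -0.0190 z 40.2 lx range [13.5 83.9] res 1.05
side 2720 ly -0.5 tilt -0.0041 z 39.5 lx range [-74.1  79.8] res 1.28
turn [-0.     0.    -0.541] shift [-0.1741  0.1354  0.0442] rows>= 3.6
```

Converted, -0.541 rad / 3.1416 = -0.1722.

Emit:
{"api": "move_arm", "payload": {
  "motion": [
    [0,0,-0.1722,-0.174,0.135,0,0.055],
    [0,0,-0.1722,-0.174,0.135,0,0.055],
    [0,0,-0.1722,-0.174,0.135,0,0.055],
    [0,0,-0.1722,-0.174,0.135,0,0.055],
    [0,0,-0.1722,-0.174,0.135,0,0.055],
    [0,0,-0.1722,-0.174,0.135,0.04,0.055],
    [0,0,-0.1722,-0.174,0.135,0.045,0.055],
    [0,0,-0.1722,-0.174,0.135,0.045,0.055]
  ]
}}

```text
clock: 25.4
eef_pos: [669.9, -53.0, 89.3]
tcp_rot: [-3.14, -0.001, 1.856]
contact_force: [1.0, 0.5, -0.4]
opening: 0.643
grasp_force: 0.0
```

Run:
```python
from cart import *
goto([670.5,-54,10.5],1.856)
```

```text
turn [-0.001 -0.001  0.   ] shift [-0.0012  0.0004  0.0788] rows>= 1.3
```

Emit:
{"api": "move_arm", "payload": {
  "motion": [
    [0,0,0,-0.001,0,0.025,0.055],
    [0,0,0,-0.001,0,0.05,0.055],
    [0,0,0,-0.001,0,0.07,0.055],
    [0,0,0,-0.001,0,0.079,0.055],
    [0,0,0,-0.001,0,0.079,0.055],
    [0,0,0,-0.001,0,0.079,0.04],
    [0,0,0,-0.001,0,0.079,0.02],
    [0,0,0,-0.001,0,0.079,0.02]
  ],
  "grip_force": 30
}}

```text
clock: 26.4
eef_pos: [670.5, -55.1, 11.8]
tcp_rot: [-3.141, 0.0, 1.856]
contact_force: [-4.8, -2.1, 5.8]
opening: 0.345
grasp_force: 30.5
```

Emit:
{"api": "move_arm", "payload": {
  "motion": [
    [0,0,0,0,0,0,0.02],
    [0,0,0,0,0,0,0.02],
    [0,0,0,0,0,0,0.02]
  ]
}}

```text
clock: 26.78
eef_pos: [670.4, -55.1, 11.8]
tcp_rot: [-3.141, 0.0, 1.856]
contact_force: [-4.9, -1.6, 6.0]
opening: 0.346
grasp_force: 30.5
```

Converted, 1.42 rad / 3.1416 = 0.452.

Emit:
{"api": "move_arm", "payload": {
  "motion": [
    [0,0,0.0541,0,0,0,0.02],
    [0,0,0.1114,0,0,0,0.02],
    [0,0,0.1687,0,0,0,0.02],
    [0,0,0.226,0,0,0,0.02],
    [0,0,0.2833,0,0,0,0.02],
    [0,0,0.3406,0,0,0,0.02],
    [0,0,0.3979,0,0,0,0.02],
    [0,0,0.452,0,0,0,0.02]
  ]
}}

```text
clock: 27.78
eef_pos: [669.0, -54.5, 11.8]
tcp_rot: [-3.14, 0.003, 0.43]
contact_force: [-10.6, 2.4, 10.7]
opening: 0.343
grasp_force: 31.2
```

Converted, 0.168 rad / 3.1416 = 0.0535.

Emit:
{"api": "move_arm", "payload": {
  "motion": [
    [0,0,0.0318,0,0,0,0.02],
    [0,0,0.0535,0,0,0,0.02],
    [0,0,0.0535,0,0,0,0.02],
    [0,0,0.0535,0,0,0,0.02]
  ]
}}

```text
clock: 28.28
eef_pos: [668.9, -54.4, 11.8]
tcp_rot: [-3.14, 0.003, 0.268]
contact_force: [-9.6, 2.4, 9.6]
opening: 0.347
grasp_force: 31.2
```

```bash
cat > arm.py <<'E'
from cart import *
for n in("side","top"):
    im,d=grab_frame(n);H,S,V,C,line=meas(im,d,n)
    m=((H<8)|(H>172))&(S>150)&(V>60);v,u=np.nonzero(m);P=plane(n,np.c_[u,v],32 if n=="top" else 28)[:,:2]
    k=np.hypot(*(P-F).T)<95;P=P[k]
    if len(P)<20: print(n,"few");continue
    c=P.mean(0);a=np.linalg.svd(P-c)[2][0];a*=np.sign((c-F)@a)
    w=lambda t:(t+.2555-np.pi+np.pi)%(2*np.pi)-np.pi
    print(n,len(P),"chock from nut",w(np.arctan2(*(c-F)[::-1])).round(3),"pca",w(np.arctan2(a[1],a[0])).round(3))
E
python3 arm.py; python3 -c "
from cart import *
fit();print(sensors.sense()['tcp_rot'])"
```

```text
side 234 chock from nut 0.053 pca 0.067
top few
top 806 ly -2.8 tilt -0.0042 z 40.1 lx range [28.8 81.7] res 1.11
side 2717 ly -0.5 tilt -0.0069 z 39.5 lx range [-74.4  79.2] res 1.31
[-3.14023534e+00  2.96147988e-03  2.67620809e-01]
```

Emit:
{"api": "move_arm", "payload": {
  "motion": [
    [0,0,0,0,0,0,0.055],
    [0,0,0,0,0,0,0.055],
    [0,0,0,0,0,0,0.055],
    [0,0,0,0,0,-0.05,0.055],
    [0,0,0,0,0,-0.1,0.055],
    [0,0,0,0,0,-0.16,0.055],
    [0,0,0,0,0,-0.16,0.055]
  ]
}}

```text
clock: 29.35
eef_pos: [674.4, -55.1, 176.6]
tcp_rot: [3.138, -0.009, 0.268]
contact_force: [-0.1, 0.4, -0.6]
opening: 0.645
grasp_force: 0.0
```

```bash
python3 -c "
from cart import *
goto([350,-430,180],0.268)"
```

```text
turn [ 0.003 -0.009 -0.   ] shift [-0.412   0.2757 -0.0062] rows>= 7.9
```

Emit:
{"api": "move_arm", "payload": {
  "motion": [
    [0,0,0,-0.412,0.276,-0.05,0.055],
    [0,0,0,-0.412,0.276,-0.05,0.055],
    [0,0,0,-0.412,0.276,-0.05,0.055],
    [0,0,0,-0.412,0.276,-0.05,0.055],
    [0,0,0,-0.412,0.276,-0.05,0.055],
    [0,0,0,-0.412,0.276,-0.05,0.055],
    [0,0,0,-0.412,0.276,-0.05,0.055],
    [0,0,0,-0.412,0.276,-0.05,0.055]
  ]
}}

```text
clock: 30.35
eef_pos: [344.7, -431.1, 220.2]
tcp_rot: [-3.141, 0.0, 0.268]
contact_force: [0.8, -1.9, 0.3]
opening: 0.64
grasp_force: 0.0
```

```bash
python3 arm.py
python3 - <<'E'
from cart import *
fit()
im,d=grab_frame("top");c=cv2.resize(im[100:310,180:500],None,fx=2.5,fy=2.5,interpolation=cv2.INTER_CUBIC);cv2.imwrite("pics/t6.png",c[...,::-1])
E
```

```text
side 242 chock from nut 0.044 pca 0.064
top 169 chock from nut 0.022 pca 0.001
top 2804 ly -2.7 tilt -0.0068 z 39.8 lx range [-74.   81.3] res 1.12
side 2711 ly -0.6 tilt -0.0023 z 39.5 lx range [-74.4  79.6] res 1.31
```

View pics/t6.png

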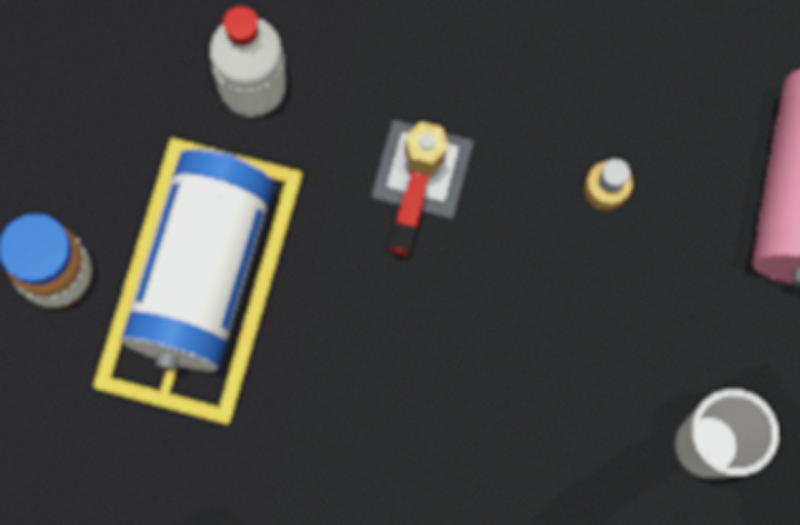

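The crop shows the cartridge inside the yellow mark, centred near (200,260) and about 2.5 mm from the centre line. The chock arm points from (427,143) to (402,245), square to the foot within about 0.02 rad by the top view. The jar, bottle, coupling and beaker are where they were, and the robot is clear of everything.

```bash
python3 -c "
from rig import order
print(order.sign_off())"
```

```text
the job is handed in; nothing more can be done
None
```

The job is handed in: the cartridge lies still about 2.5 mm from the mark's centre line, the chock arm is back square across the lane (within about 0.02 rad by the top camera, 0.06 by the less direct side view), and the jar, beaker, bottle and coupling look unmoved in the final picture.

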